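# Latch the sliding cover of a cup infeed

### The arm

A 6-joint arm with a two-finger parallel gripper is mounted at the origin on the work surface. World frame = base frame: x ahead of the robot, y to its left, z up, the work surface at z = 0. Lengths are in mm, angles in rad, forces in N, time in s.
With the tool pointing down it reaches from about 350 to 975 mm from the base axis. Payload 4.9 kg.
Tool frame: the origin (TCP) lies midway between the tips of the shut fingers; the grasp point (between the pads) lies 19 mm behind it; z points along the fingers, x is the direction in which the jaws open and shut, and the axes are right-handed (so a half turn about z gives the same grasp; the last joint's range is limited). The gripper opens to 85 mm and grips with 20 to 120 N. Pads are 22 mm wide; open, the fingers measure 114 mm over their backs; the gripper's body (76 mm by 85 mm) begins 54 mm behind the grasp point. The pads swing forward as they close: fully open they stand 13 mm farther back than shut.
Start: joints at [1.211, 0.053, 1.613, -0, 1.476, -0.119], TCP at [149.04, 606.95, 231.304] pointing down, gripper open.
Joint ranges: [-3.01, 3.01], [-1.01, 2.22], [0.06, 2.58], [-1.02, 4.17], [0.09, 2.62], [-3.14, 3.14]. Speed limits (rad/s): [2.57, 2.57, 3.14, 3.14, 3.14, 3.14].

### API

Orientations are given as a 3x3 rotation matrix whose columns are the frame's x, y, z axes.
In Python, from cell import bot gives the robot as it stands. The module is installed in compiled form; this text tells all that it offers.
- The arm moves only by the shell command python3 -m crank 'ROWS' [FORCE]. ROWS is JSON, a list of rows, each an object of numbers: "x", "y", "z": the shift along the tool's x, y, z in mm; "spin": the turn about the tool's z in rad; "claw": the opening in per cent of the stroke, from 0 (shut) to 100 (fully open). A call has exactly 8 rows; each row shifts and turns the pose as measured when the row begins, along the tool's axes as they then stand; what a row does not reach is not made up. A row lasts 1/12 s, in which the tool goes at most 41.7 mm and 7.16 degrees, less where a joint would pass 70% of its speed; a pose out of reach is approached as far as the arm can. A call with a gripper value outside its range is refused whole. The fingers move at their own pace and stop on an object; FORCE is the grip in N (left out, the last holds). Time passes only in rows, so rows that do not move let the fingers close, or fill a call up. It gives the time, the measured TCP pose, the force and the opening at its end, in the units of the state.
- bot.get_state(): the state, without advancing time (a new reading comes with each control period).
- bot.capture(name): name is "scene" or "top" or "wrist"; returns a dict with "image" (480x640x3 uint8, red, green, blue), "range_z" (480x640 float32, mm along the optical axis (not along the pixel's ray), 0 where there is no reading), "mtx" (3x3 intrinsics, pixels), "R" (3x3) and "t" (3): a world point X has camera coordinates R X + t. Camera axes: x right, y down, z forward; pixel columns grow to the right and rows downward; lengths in mm; the calibration is good to about 2 mm. A picture is of the moment at which its call begins.
- bot.finish_job(): hands the job in, once; it reports no verdict.
The state is a dict: "time": time; "q": joint angles; "joint_velocities": joint speeds; "tau": joint torques, N m; "tcp_pos": TCP position; "tool_rot": TCP orientation; "wrist_force": force on the tool from outside, world axes, zero at the start; "torque": the same for the moment, N m; "grip_width": finger opening in mm.
Only numpy, scipy, OpenCV 4.12 (cv2) and the standard library are available. Lean on these libraries where they do the work, as an engineer would, in place of code of your own. Each camera call takes 0.05 s, during which the arm holds its last target. There are 200 camera calls.

### The job

Shut the sliding cover of the cup infeed and latch it: lift the latch bar by its upright grip while the cover is still well open, carry the bar over the keeper's tooth as you push the cover home against its buffers, and let the bar drop fully into the keeper's notch. Feel your way and do not ram or force the bar against the keeper, which somebody has re-clamped a centimetre or so off. Let go, and leave the cup, collar, pail and jar where they stand.

Things in the scene. Friction and masses are not known exactly. Their poses are not given: they have to be found in the camera images.
- machine: The cup infeed, a fixed low metal housing 260 x 520 mm, 90 mm high; a raised bulkhead at its +y end (y from 88 to 250 mm) has its top at z = 150 mm. Origin: middle of its underside on the table. y: the direction in which the cover shuts, z up. Its place and yaw vary.
- cover (a joint): Opening of the sliding clear cover (200 x 200 mm, top at z = 145 mm), m; grows towards the machine's -y, up to 0.13. Latched it reads -0.016 to +0.016, depending on where the keeper is clamped. Sliding friction about 2 N. From 0.018 down, sprung rubber buffers push it open with 0.22 N per mm (about 4 N at 0).
- latch (a joint): Angle of the latch bar about its pivot on the cover, rad: 0 = level, fully down (as in the notch); grows as the nose end is lifted, to 0.6. It falls by its own weight (about 0.3 kg). With the nose on top of the tooth it reads about 0.07. At 0.12 to 0.22 the nose clears the tooth yet still meets the back wall; above 0.3 it may pass over the wall.
- bar: The steel latch bar on top of the cover: 12 mm wide (x), 14 mm high, its end 175 mm from the pivot. Origin: on the pivot axis, at z = 185 mm. y runs along the bar to its nose, x is the pivot axis, z up when the bar is down. With the cover at 0 the pivot is at x = 0, y = -40 mm in the machine's frame; it travels with the cover.
- grip (a point): Centre of the bar's upright grip, a flat steel tab on the bar: 12 mm thick (along the bar's x), 26 mm wide (along the bar), free from 7 to 53 mm above the pivot axis. This point is 110 mm along the bar from the pivot and 32 mm above it. Pinched across its thickness it can turn between the pads as the bar tilts. Lifting takes 3 N, plus the pads' rubbing (up to 8 N if gripped hard).
- nose (a point): Middle of the underside of the nose, the part at the bar's end that hangs 16 mm below the bar's underside and is 10 mm long along the bar, 12 mm wide: 170 mm along the bar from the pivot, 23 mm below the pivot axis.
- bracket: Fixed dark plate 60 x 82 mm, 3 mm thick, on the bulkhead. Origin: middle of its underside; axes as the machine's. It carries the steel keeper, 34 mm wide: along +y first a square tooth 24 mm long (top at z = 174 mm), then a notch 13 mm long for the nose, then a back wall 10 mm thick (top at z = 222 mm). Over 20 N between bar and keeper counts as forcing.
- cup_mid (a point): Middle of a loose white cup, 68 mm across the rim, 75 mm high, upright on the bulkhead. Leave alone.
- collar_mid (a point): Middle of a loose steel collar (ring 52 mm outside, 30 mm inside, 22 mm high) flat on the bulkhead. Leave alone.
- pail_mid (a point): Middle of a loose blue pail, 170 mm across, 160 mm high, on the table to the left. Leave alone.
- jar_mid (a point): Middle of a loose white jar, 70 mm across, 120 mm high, on the table to the right. Leave alone.
- notch_nominal (a point): Nominal middle of the keeper's notch, at z = 162 mm (where the nose's underside rests when latched). The keeper is really clamped up to 14 mm either way along the machine's y, differently each time and not measured. With the bar lifted, the nose meeting the back wall is the felt sign that it is over the notch; it then drops in with 1.5 to 3 mm to spare.

How it is judged (in metres and radians):
On the way, in this order (a step that is already met when the one before it is completed fails the run):
1. the bar is lifted clear of the tooth's height while the cover is still well open (value of joint latch above 0.08 rad and value of joint cover above 0.03 m), for 0.05 s.
2. the cover is pushed home with the bar still up (value of joint latch above 0.055 rad and value of joint cover below 0.018 m), for 0.02 s.
At the end, for the whole second after the job is handed in: The cover is shut (opening below 0.018 m) and the latch bar lies fully down in the notch (angle below 0.03 rad), both at rest (value of joint latch below 0.03 rad and value of joint cover below 0.018 m and velocity of joint cover between -0.01 and 0.01 m/s and velocity of joint latch between -0.05 and 0.05 rad/s); the robot touches nothing.
It fails at once if the bar is forced against the keeper (over 20 N) (contact force between bar and bracket above 20 N).
It fails at once if a bystander is disturbed (moved over 20 mm) (distance of any of cup_mid, collar_mid, pail_mid, jar_mid from where it was at the start of the episode above 0.02 m).
It also fails if it takes over 42 s, if anything falls off the work surface, if the arm or the gripper's body presses on something with over 40 N, if the wrist force passes 120 N, or if a joint passes its speed limit or range.

## Working session

There is one attempt and no reset: what is moved stays moved. The work goes in short steps, Python scripts to look and compute and a shell command to move; the robot and the scene stay as the last step left them, time stands still between calls to the robot, and variables do not carry over. Pictures are saved under pics/ and viewed, about 8 in all and at most 12, crops included, and the job is handed in when it is done.

```bash
mkdir -p pics
python3 - <<'E'
from cell import bot
import cv2,numpy as np
s=bot.get_state();print(s['time'],s['tcp_pos'],np.round(s['tool_rot'],3).tolist(),s['wrist_force'],s['grip_width'])
for n in('scene','top'):
    c=bot.capture(n);cv2.imwrite(f'pics/{n}0.png',c['image'][:,:,::-1]);np.savez(f'{n}0.npz',**c);print(n,c['R'].round(3).tolist(),c['t'].round(1),c['mtx'].round(1).tolist())
E
```

```text
0.0 [148.84030221 606.35800483 230.06372544] [[0.238, 0.971, -0.001], [0.971, -0.238, -0.002], [-0.002, -0.0, -1.0]] [-0.71059189 -0.48745035  0.09410761] 85.1596918548233
scene [[-0.799, 0.602, 0.002], [0.437, 0.582, -0.686], [-0.414, -0.547, -0.728]] [ 453.  -136.4 1619.5] [[487.9, 0.0, 320.9], [0.0, 487.9, 233.0], [0.0, 0.0, 1.0]]
top [[-0.029, -1.0, 0.005], [-0.992, 0.028, -0.123], [0.122, -0.008, -0.992]] [1.2000e+00 5.5650e+02 1.2976e+03] [[454.2, 0.0, 326.5], [0.0, 454.2, 240.7], [0.0, 0.0, 1.0]]
```

View pics/top0.png

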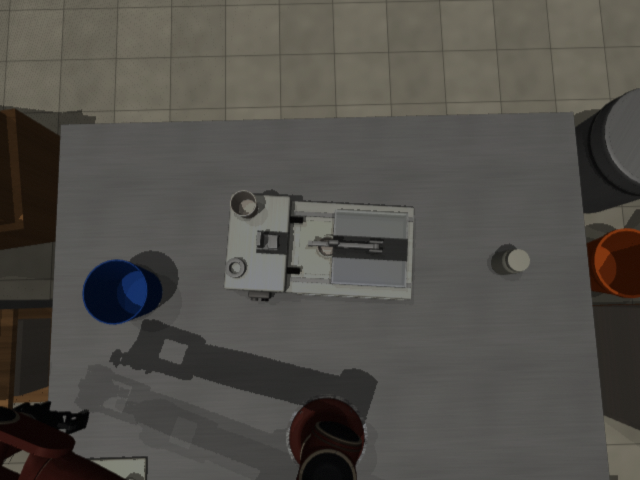

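View pics/scene0.png

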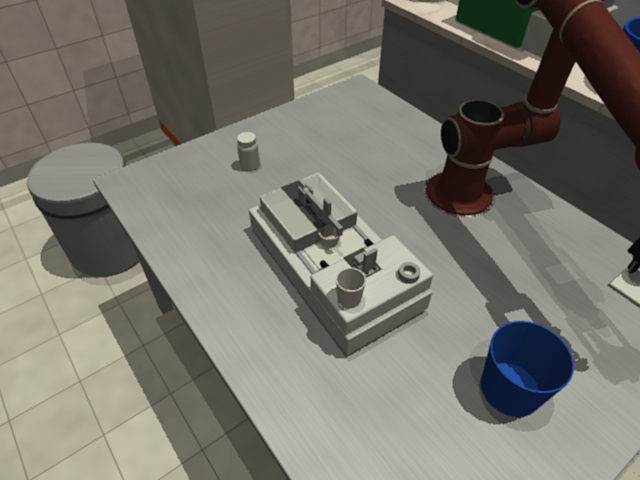

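The top view shows the infeed at cols 226–413, rows 195–300, with the bulkhead on the left (world +y). The bar runs from about (383,243) to (310,240) and the keeper is near (268,240). The scene view shows the grip tab upright near (325,208), the cup at (350,288) and the collar at (409,271). Next I'll take measurements from the depth data.

```bash
cat > h.py <<'E'
import numpy as np,cv2
def cloud(c):
    z=c['range_z'].astype(float);v,u=np.mgrid[:z.shape[0],:z.shape[1]]
    K=c['mtx'];P=np.stack([(u-K[0,2])/K[0,0]*z,(v-K[1,2])/K[1,1]*z,z],-1)
    W=(P-c['t'])@c['R'];W[z==0]=np.nan
    return W
E
python3 - <<'E'
from h import *
for n in('top','scene'):
    c=np.load(n+'0.npz');W=cloud(c)
    x,y,z=W[...,0],W[...,1],W[...,2]
    roi=(x>380)&(x<800)&(y>-250)&(y<320)
    m=roi&(z>75)&(z<300)
    if n=='top':
        m&=y<260
    r=cv2.minAreaRect(W[m][:,:2].astype(np.float32));print(n,'all z>75',m.sum(),r)
    b=roi&(abs(z-150)<5)&(y>60);r=cv2.minAreaRect(W[b][:,:2].astype(np.float32));print(' z150',b.sum(),r,np.median(z[b]))
    g=roi&(z>178)&(z<300);Z=W[g]
    for lo,hi in((178,200),(200,212),(212,260)):
        q=Z[(Z[:,2]>lo)&(Z[:,2]<hi)];
        q=q[(q[:,0]>500)&(q[:,0]<640)]
        # split clusters along y
        ys=np.sort(q[:,1]);br=np.where(np.diff(ys)>12)[0]
        for a in np.split(ys,br+1):
            k=q[(q[:,1]>=a[0])&(q[:,1]<=a[-1])] if len(a) else q[:0]
            if len(k)>3:print(' ',lo,len(k),k.min(0).round(),k.max(0).round(),np.median(k,0).round(1))
E
python3 - <<'E'
import cv2
a=cv2.imread('pics/top0.png')[180:310,215:425];cv2.imwrite('pics/topc.png',cv2.resize(a,None,fx=3.8,fy=3.8,interpolation=cv2.INTER_CUBIC))
E
```

```text
top all z>75 17417 ((528.4232788085938, 2.01318359375), (506.4519958496094, 278.67486572265625), 87.2153091430664)
 z150 4544 ((545.3499755859375, 172.45716857910156), (161.87611389160156, 259.0554504394531), 85.1698226928711) 150.12640094723207
  178 422 [ 502. -156.  178.] [540.  35. 199.] [525.8 -91.5 191.9]
  178 4 [526. 134. 179.] [539. 139. 179.] [529.9 134.4 179. ]
  178 40 [527. 153. 179.] [635. 201. 200.] [606.5 166.6 189.4]
  178 21 [617. 216. 179.] [640. 225. 200.] [630.4 222.3 187.6]
  200 10 [523. -39. 201.] [527. -17. 211.] [523.4 -27.9 207.9]
  200 19 [528. 154. 201.] [627. 191. 212.] [604.5 165.3 206.3]
  200 11 [604. 204. 203.] [638. 227. 211.] [625.5 223.9 205.9]
  212 53 [522. -41. 219.] [535. -16. 241.] [527.6 -28.7 236.3]
  212 139 [528. 152. 213.] [639. 229. 231.] [604.  165.3 222.6]
scene all z>75 15697 ((532.5167846679688, 12.522079467773438), (508.99639892578125, 262.1443786621094), 85.40245819091797)
 z150 3784 ((545.2705688476562, 173.31805419921875), (164.5979461669922, 262.022216796875), 85.30469512939453) 150.4480850125815
  178 402 [ 505. -154.  178.] [540.  38. 200.] [529.7 -75.1 191.5]
  178 248 [528. 152. 178.] [640. 228. 200.] [609.7 171.6 189.1]
  200 31 [523. -39. 200.] [536. -15. 212.] [532.8 -21.6 204.7]
  200 129 [527. 154. 200.] [640. 211. 212.] [607.8 169.8 206. ]
  200 17 [618. 223. 200.] [640. 229. 212.] [630.7 227.5 206.8]
  212 85 [523. -42. 212.] [536. -14. 242.] [532.2 -23.4 231.4]
  212 253 [527. 152. 212.] [639. 231. 229.] [607.3 170.5 221. ]
```

View pics/topc.png

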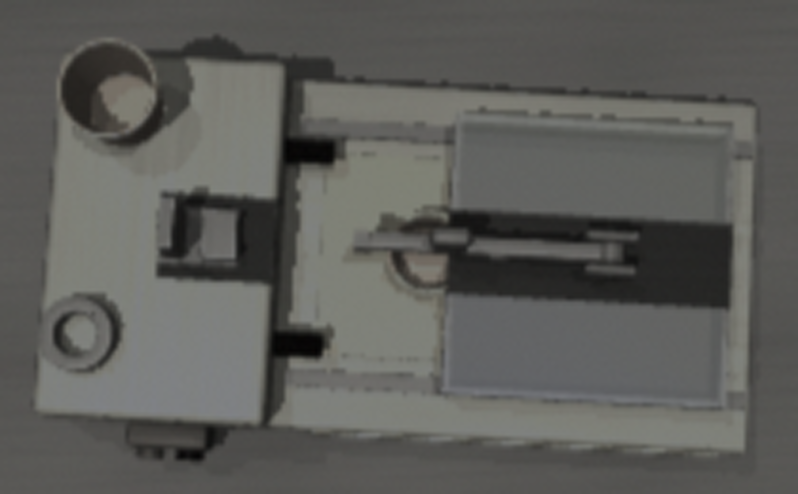

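The crop shows the keeper, with its back wall at about crop (168,222) and tooth at about (220,232). The bar runs from (615,250) to (355,240) and the grip is at (450,237). The machine frame gives yaw ≈ -4.8°, origin ≈ (531,5) and cover ≈ 0.10. I'll start the approach move and measure the keeper from the saved depth at the same time.

```bash
python3 - <<'E'
from h import *
a=np.deg2rad(4.8);ex=np.array([np.cos(a),-np.sin(a)]);ey=np.array([np.sin(a),np.cos(a)]);o=np.array([545.3,173])-169*ey
print('o',o)
for n in('top','scene'):
    W=cloud(np.load(n+'0.npz'));W=W[np.isfinite(W[...,0])]
    M=np.c_[(W[:,:2]-o)@ex,(W[:,:2]-o)@ey,W[:,2]]
    for nm,lo,hi,y0,y1 in(('wall',205,230,90,180),('tooth',168,180,80,180),('plate',152,158,60,200),('grip',212,245,-80,0),('bar',180,205,-220,60),('nose/bar end',165,205,10,60)):
        k=M[(abs(M[:,0])<28)&(M[:,2]>lo)&(M[:,2]<hi)&(M[:,1]>y0)&(M[:,1]<y1)]
        if len(k):print(n,nm,len(k),np.percentile(k,[2,50,98],axis=0).round(1).tolist())
print('tool',np.array([[.238,.971],[.971,-.238]]).T@(o+ey*-33-[149,607]))
E
python3 -m crank '[{"x":-28,"y":28,"z":-8},{"x":-28,"y":28,"z":-8},{"x":-28,"y":28,"z":-8},{"x":-28,"y":28,"z":-8},{"x":-28,"y":28,"z":-8},{"x":-28,"y":28,"z":-8},{"x":-28,"y":28,"z":-8},{"x":-28,"y":28,"z":-8}]'
python3 -m crank '[{"x":-28,"y":28},{"x":-28,"y":28},{"x":-28,"y":28},{"x":-28,"y":28},{"x":-28,"y":28},{"x":-28,"y":28},{"x":-28,"y":28},{"x":-28,"y":28}]'
python3 -m crank '[{"spin":0.12},{"spin":0.12},{"spin":0.12},{"spin":0.12},{"spin":0.12},{"spin":0.12},{"spin":0.12},{"spin":0.12}]'
```

```text
o [531.15844448   4.59270679]
top wall 68 [[-16.2, 149.4, 206.0], [0.5, 153.4, 221.3], [15.9, 159.7, 226.5]]
top tooth 134 [[-16.6, 113.1, 168.5], [0.7, 125.6, 173.7], [16.8, 150.4, 179.3]]
top plate 302 [[-27.7, 88.9, 152.1], [-4.2, 123.9, 154.1], [26.9, 192.5, 157.6]]
top grip 53 [[-5.4, -46.0, 219.9], [-0.8, -33.5, 236.3], [5.1, -21.2, 241.3]]
top bar 422 [[-13.8, -157.3, 181.9], [0.1, -96.4, 192.0], [14.8, 27.7, 198.6]]
top nose/bar end 43 [[-5.5, 12.0, 181.1], [-0.9, 22.4, 191.0], [6.5, 30.5, 196.4]]
scene wall 106 [[-16.5, 150.7, 206.2], [1.9, 158.5, 219.2], [16.9, 161.1, 225.3]]
scene tooth 120 [[-16.4, 112.9, 168.6], [6.5, 131.3, 174.6], [17.4, 161.6, 179.1]]
scene plate 216 [[-27.4, 89.1, 152.1], [7.2, 135.7, 154.0], [26.4, 193.5, 157.7]]
scene grip 85 [[-4.8, -44.6, 213.0], [3.8, -27.7, 231.4], [7.0, -19.2, 240.5]]
scene bar 410 [[-11.8, -154.8, 180.8], [3.9, -76.1, 191.7], [16.2, 30.2, 201.4]]
scene nose/bar end 79 [[-5.6, 12.2, 166.4], [2.6, 26.6, 188.0], [6.9, 32.7, 194.8]]
tool [-526.57159839  519.59395115]validation failed for argument at $[0]...
validation failed for argument at $[0]...
validation failed for argument at $[0]...
```

The keeper is clamped at about +13 mm: its wall face is at y ≈ 149.5 and the tooth front at ≈ 112.5. The latched opening should therefore be about -0.013. The moves were refused, so I'll retry with every key filled in.

```bash
python3 -m crank '[{"x":-28,"y":28,"z":-8,"spin":0,"claw":100},{"x":-28,"y":28,"z":-8,"spin":0,"claw":100},{"x":-28,"y":28,"z":-8,"spin":0,"claw":100},{"x":-28,"y":28,"z":-8,"spin":0,"claw":100},{"x":-28,"y":28,"z":-8,"spin":0,"claw":100},{"x":-28,"y":28,"z":-8,"spin":0,"claw":100},{"x":-28,"y":28,"z":-8,"spin":0,"claw":100},{"x":-28,"y":28,"z":-8,"spin":0,"claw":100}]'
```

```text
time: 0.77
tcp_pos: [312.9, 328.5, 287.2]
tool_rot: [[0.224, 0.974, -0.01], [0.974, -0.225, -0.014], [-0.016, -0.006, -1.0]]
wrist_force: [0.9, -0.3, 0.5]
grip_width: 85.0
```

```bash
python3 -m crank '[{"x":-29,"y":28,"z":0,"spin":0,"claw":100},{"x":-29,"y":28,"z":0,"spin":0,"claw":100},{"x":-29,"y":28,"z":0,"spin":0,"claw":100},{"x":-29,"y":28,"z":0,"spin":0,"claw":100},{"x":-29,"y":28,"z":0,"spin":0,"claw":100},{"x":-29,"y":28,"z":0,"spin":0,"claw":100},{"x":-29,"y":28,"z":0,"spin":0,"claw":100},{"x":-29,"y":28,"z":0,"spin":0,"claw":100}]'
python3 -m crank '[{"x":0,"y":0,"z":0,"spin":0.12,"claw":100},{"x":0,"y":0,"z":0,"spin":0.12,"claw":100},{"x":0,"y":0,"z":0,"spin":0.12,"claw":100},{"x":0,"y":0,"z":0,"spin":0.12,"claw":100},{"x":0,"y":0,"z":0,"spin":0.12,"claw":100},{"x":0,"y":0,"z":0,"spin":0.12,"claw":100},{"x":0,"y":0,"z":0,"spin":0.12,"claw":100},{"x":0,"y":0,"z":0,"spin":0.12,"claw":100}]'
```

```text
time: 1.43
tcp_pos: [481.2, 40.5, 290.3]
tool_rot: [[0.223, 0.975, -0.005], [0.975, -0.224, -0.011], [-0.012, -0.002, -1.0]]
wrist_force: [0.6, 0.6, 0.4]
grip_width: 85.4
time: 2.1
tcp_pos: [482.2, 30.2, 284.5]
tool_rot: [[0.941, 0.337, -0.014], [0.337, -0.941, -0.013], [-0.018, 0.007, -1.0]]
wrist_force: [0.2, -0.4, -0.4]
grip_width: 85.6
```

```bash
python3 -m crank '[{"x":0,"y":0,"z":0,"spin":0.115,"claw":50},{"x":0,"y":0,"z":0,"spin":0.115,"claw":50},{"x":0,"y":0,"z":0,"spin":0.11,"claw":50},{"x":0,"y":0,"z":0,"spin":0.09,"claw":50},{"x":13,"y":14,"z":0,"spin":0,"claw":50},{"x":13,"y":14,"z":0,"spin":0,"claw":50},{"x":13,"y":14,"z":0,"spin":0,"claw":50},{"x":13,"y":14,"z":0,"spin":0,"claw":50}]' 20
python3 - <<'E'
from cell import bot
import cv2
c=bot.capture('wrist');cv2.imwrite('pics/w1.png',c['image'][:,:,::-1]);import numpy as np;np.savez('w1.npz',**c)
from h import cloud
W=cloud(c);W=W[np.isfinite(W[...,0])]
a=np.deg2rad(4.8);ex=np.array([np.cos(a),-np.sin(a)]);ey=np.array([np.sin(a),np.cos(a)]);o=np.array([545.3,173])-169*ey
M=np.c_[(W[:,:2]-o)@ex,(W[:,:2]-o)@ey,W[:,2]]
for nm,lo,hi,y0,y1 in(('wall',205,230,90,180),('tooth',168,180,80,180),('grip',205,245,-80,0),('bar',180,200,-220,60)):
    k=M[(abs(M[:,0])<28)&(M[:,2]>lo)&(M[:,2]<hi)&(M[:,1]>y0)&(M[:,1]<y1)]
    if len(k):print(nm,len(k),np.percentile(k,[2,50,98],axis=0).round(1).tolist())
s=bot.get_state();d=s['tcp_pos'][:2]-o;print('tcp in machine',d@ex,d@ey,s['tcp_pos'][2],s['wrist_force'],s['tool_rot'].round(3).tolist())
E
```

```text
time: 2.77
tcp_pos: [525.5, -30.3, 279.7]
tool_rot: [[0.994, -0.108, -0.022], [-0.108, -0.994, -0.011], [-0.02, 0.013, -1.0]]
wrist_force: [0.5, 0.8, 1.0]
grip_width: 42.6
grip 1616 [[-3.2, -45.6, 207.7], [2.5, -29.8, 236.8], [8.2, -21.8, 238.8]]
bar 6168 [[-11.4, -156.9, 184.4], [2.5, -94.4, 192.0], [16.9, 27.7, 196.2]]
tcp in machine -1.1973515327965856 -37.67512343775905 279.3672872544854 [-1.65592658 -2.15102685  0.58257681] [[0.994, -0.11, -0.021], [-0.11, -0.994, -0.013], [-0.019, 0.015, -1.0]]
```

View pics/w1.png

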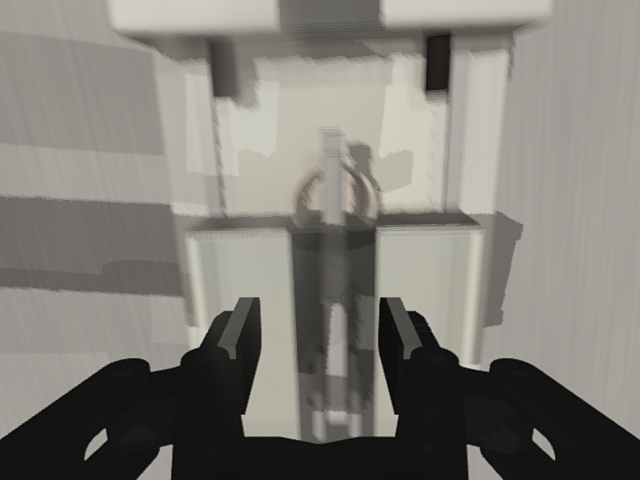

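The wrist view shows the grip lying between the pads, with the bar at about col 332. Next I'll descend, correct slightly and close at 20 N.

```bash
python3 -m crank '[{"x":2,"y":-3,"z":18,"spin":-0.02,"claw":50},{"x":1,"y":-2,"z":18,"spin":-0.01,"claw":50},{"x":0,"y":0,"z":18,"spin":0,"claw":50},{"x":0,"y":0,"z":14,"spin":0,"claw":50},{"x":0,"y":0,"z":7,"spin":0,"claw":50},{"x":0,"y":0,"z":0,"spin":0,"claw":50},{"x":0,"y":0,"z":0,"spin":0,"claw":50},{"x":0,"y":0,"z":0,"spin":0,"claw":50}]' 20
```

```text
time: 3.48
tcp_pos: [528.2, -30.0, 199.7]
tool_rot: [[0.996, -0.082, -0.024], [-0.083, -0.997, -0.012], [-0.023, 0.014, -1.0]]
wrist_force: [0.2, -0.9, -0.0]
grip_width: 42.9
```

```bash
python3 -m crank '[{"x":1,"y":-1,"z":0,"spin":0,"claw":0},{"x":0,"y":0,"z":0,"spin":0,"claw":0},{"x":0,"y":0,"z":0,"spin":0,"claw":0},{"x":0,"y":0,"z":0,"spin":0,"claw":0},{"x":0,"y":0,"z":0,"spin":0,"claw":0},{"x":0,"y":0,"z":0,"spin":0,"claw":0},{"x":0,"y":0,"z":0,"spin":0,"claw":0},{"x":0,"y":0,"z":0,"spin":0,"claw":0}]' 20
```

```text
time: 4.15
tcp_pos: [529.6, -29.1, 202.1]
tool_rot: [[0.996, -0.082, -0.022], [-0.082, -0.997, -0.013], [-0.021, 0.015, -1.0]]
wrist_force: [-2.1, -0.1, -3.3]
grip_width: 12.1
```

```bash
python3 -m crank '[{"x":0,"y":0.5,"z":-2.5,"spin":0,"claw":0},{"x":0,"y":0.5,"z":-2.5,"spin":0,"claw":0},{"x":0,"y":0.7,"z":-2.5,"spin":0,"claw":0},{"x":0,"y":0.7,"z":-2.5,"spin":0,"claw":0},{"x":0,"y":0.8,"z":-2.5,"spin":0,"claw":0},{"x":0,"y":0.8,"z":-2.5,"spin":0,"claw":0},{"x":0,"y":0,"z":0,"spin":0,"claw":0},{"x":0,"y":0,"z":0,"spin":0,"claw":0}]' 20
python3 - <<'E'
from cell import bot
import cv2
c=bot.capture('scene');cv2.imwrite('pics/s1.png',cv2.resize(c['image'][140:360,220:460,::-1],None,fx=2.7,fy=2.7,interpolation=cv2.INTER_CUBIC))
s=bot.get_state();print(s['tcp_pos'],s['wrist_force'])
E
```

```text
time: 4.82
tcp_pos: [529.1, -33.8, 215.4]
tool_rot: [[0.996, -0.082, -0.024], [-0.083, -0.996, -0.013], [-0.023, 0.015, -1.0]]
wrist_force: [0.6, -2.0, -6.5]
grip_width: 12.4
[529.10635684 -33.76925173 215.31725627] [-0.40814945 -0.65485416 -6.07509304]
```

View pics/s1.png

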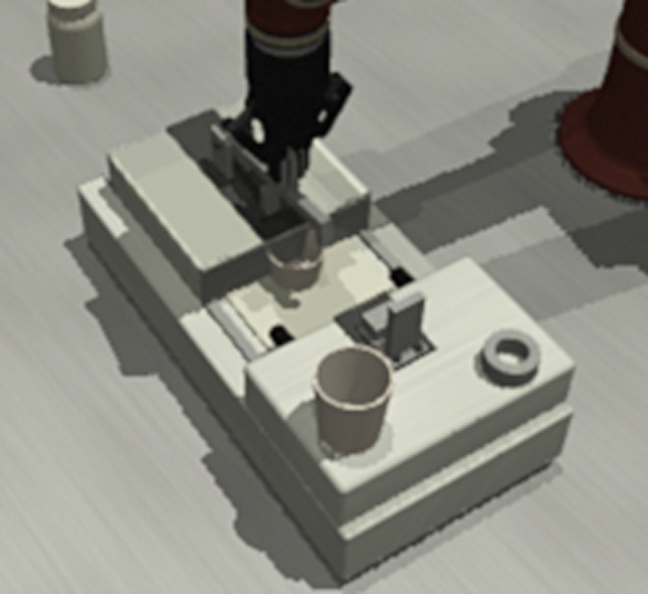

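The crop shows the grip held, the bar tilted up, and the cup, collar and jar in place. Next I'll check the bar tilt from depth after lifting a little more.

```bash
python3 -m crank '[{"x":0,"y":0.7,"z":-2,"spin":0,"claw":0},{"x":0,"y":0.7,"z":-2,"spin":0,"claw":0},{"x":0,"y":0.5,"z":-1.5,"spin":0,"claw":0},{"x":0,"y":0,"z":0,"spin":0,"claw":0},{"x":0,"y":0,"z":0,"spin":0,"claw":0},{"x":0,"y":0,"z":0,"spin":0,"claw":0},{"x":0,"y":0,"z":0,"spin":0,"claw":0},{"x":0,"y":0,"z":0,"spin":0,"claw":0}]' 20
cat > m.py <<'E'
from cell import bot
from h import *
a=np.deg2rad(4.8);ex=np.array([np.cos(a),-np.sin(a)]);ey=np.array([np.sin(a),np.cos(a)]);o=np.array([545.3,173])-169*ey
s=bot.get_state();d=s['tcp_pos'][:2]-o;print('tcp m',round(d@ex,1),round(d@ey,1),s['tcp_pos'][2].round(1),'F m',(s['wrist_force'][:2]@ex).round(1),(s['wrist_force'][:2]@ey).round(1),s['wrist_force'][2].round(1),s['time'])
yt=d@ey
for n in('scene','wrist'):
    W=cloud(bot.capture(n));W=W[np.isfinite(W[...,0])]
    M=np.c_[(W[:,:2]-o)@ex,(W[:,:2]-o)@ey,W[:,2]]
    k=M[(abs(M[:,0]-1)<6)&(M[:,2]>178)&(M[:,2]<235)&(M[:,1]>yt+18)&(M[:,1]<yt+80)&(M[:,1]<140)]
    for b in range(18,80,8):
        q=k[(k[:,1]>yt+b)&(k[:,1]<=yt+b+8)]
        if len(q)>2:print(n,round(yt+b+4),len(q),np.percentile(q[:,2],90).round(1),'ymax',q[:,1].max().round(1))
    c=M[(abs(M[:,0])<90)&(abs(M[:,0])>55)&(abs(M[:,2]-145)<3)&(M[:,1]<100)&(M[:,1]>-300)]
    if len(c)>20:print(n,'cover front/back',np.percentile(c[:,1],[.5,99.5]).round(1),len(c))
E
python3 m.py
```

```text
time: 5.53
tcp_pos: [528.9, -35.9, 220.7]
tool_rot: [[0.996, -0.082, -0.024], [-0.083, -0.996, -0.013], [-0.023, 0.015, -1.0]]
wrist_force: [-0.3, -1.2, -5.4]
grip_width: 12.3
tcp m 1.2 -40.6 220.7 F m -0.2 -1.2 -5.4 5.5333
scene -19 16 215.9 ymax -14.9
scene -11 11 216.1 ymax -7.0
scene -3 14 218.4 ymax 1.1
scene 5 12 219.6 ymax 8.9
scene 13 15 219.3 ymax 16.2
scene 21 19 221.5 ymax 25.1
scene 29 41 219.8 ymax 33.2
scene cover front/back [-233.4   92.5] 830
wrist -19 545 214.0 ymax -14.6
wrist -11 576 215.3 ymax -6.6
wrist -3 634 216.7 ymax 1.4
wrist 5 681 218.0 ymax 9.4
wrist 13 726 219.2 ymax 17.4
wrist 21 798 220.8 ymax 25.4
wrist 29 643 220.8 ymax 31.8
wrist cover front/back [-107.2  -34.2] 14502
```

Bar tilt is about 0.17 rad with the cover at about 0.10. Wall contact is expected after about 112 mm of travel. I'll push 64 mm briskly first, then go gently.

```bash
python3 -m crank '[{"x":0,"y":-4,"z":0,"spin":0,"claw":0},{"x":0,"y":-8,"z":0,"spin":0,"claw":0},{"x":0,"y":-9,"z":0,"spin":0,"claw":0},{"x":0,"y":-9,"z":0,"spin":0,"claw":0},{"x":0,"y":-9,"z":0,"spin":0,"claw":0},{"x":0,"y":-9,"z":0,"spin":0,"claw":0},{"x":0,"y":-9,"z":0,"spin":0,"claw":0},{"x":0,"y":-6,"z":0,"spin":0,"claw":0}]' 20
python3 m.py
```

```text
time: 6.3
tcp_pos: [534.5, 32.1, 220.2]
tool_rot: [[0.996, -0.083, -0.024], [-0.083, -0.996, -0.015], [-0.023, 0.017, -1.0]]
wrist_force: [0.4, -3.1, -5.3]
grip_width: 12.3
tcp m 1.0 27.7 220.2 F m 0.7 -3.1 -5.3 6.3
scene 50 15 213.2 ymax 52.7
scene 58 13 215.0 ymax 61.3
scene 66 16 216.2 ymax 69.0
scene 74 16 217.0 ymax 77.3
scene 82 14 219.1 ymax 85.2
scene 90 22 219.7 ymax 93.7
scene 98 41 218.4 ymax 100.9
scene cover front/back [-165.1   90.3] 888
wrist 50 536 213.3 ymax 53.7
wrist 58 593 214.5 ymax 61.6
wrist 66 639 215.8 ymax 69.7
wrist 74 679 217.2 ymax 77.7
wrist 82 738 218.5 ymax 85.6
wrist 90 806 219.9 ymax 93.7
wrist 98 769 220.2 ymax 101.2
wrist cover front/back [-37.5  88.9] 14990
```

```bash
python3 -m crank '[{"x":0,"y":-4,"z":0,"spin":0,"claw":0},{"x":0,"y":-5,"z":0,"spin":0,"claw":0},{"x":0,"y":-5,"z":0,"spin":0,"claw":0},{"x":0,"y":-4,"z":0,"spin":0,"claw":0},{"x":0,"y":-4,"z":0,"spin":0,"claw":0},{"x":0,"y":-3,"z":0,"spin":0,"claw":0},{"x":0,"y":-3,"z":0,"spin":0,"claw":0},{"x":0,"y":-2,"z":0,"spin":0,"claw":0}]' 20
python3 m.py
```

```text
time: 7.07
tcp_pos: [536.9, 62.1, 219.3]
tool_rot: [[0.996, -0.084, -0.026], [-0.085, -0.996, -0.021], [-0.024, 0.023, -0.999]]
wrist_force: [-0.2, -5.2, -6.1]
grip_width: 12.3
tcp m 0.9 57.7 219.3 F m 0.2 -5.2 -6.1 7.0667
scene 80 17 214.1 ymax 83.0
scene 88 16 215.0 ymax 91.5
scene 96 14 214.9 ymax 99.7
scene 104 19 217.2 ymax 107.5
scene 112 16 217.3 ymax 115.7
scene 120 24 218.9 ymax 123.4
scene 128 44 217.4 ymax 131.3
scene cover front/back [-135.5   92.5] 929
wrist 80 558 212.1 ymax 83.7
wrist 88 606 213.5 ymax 91.7
wrist 96 632 214.6 ymax 99.7
wrist 104 699 215.9 ymax 107.7
wrist 112 744 216.9 ymax 115.6
wrist 120 803 218.4 ymax 123.7
wrist 128 656 218.6 ymax 129.8
wrist cover front/back [-8.6 89. ] 14869
```

```bash
python3 -m crank '[{"x":0,"y":-2,"z":0,"spin":0,"claw":0},{"x":0,"y":-1.5,"z":0,"spin":0,"claw":0},{"x":0,"y":-1.5,"z":0,"spin":0,"claw":0},{"x":0,"y":-1,"z":0,"spin":0,"claw":0},{"x":0,"y":-1,"z":0,"spin":0,"claw":0},{"x":0,"y":-1,"z":0,"spin":0,"claw":0},{"x":0,"y":-1,"z":0,"spin":0,"claw":0},{"x":0,"y":0,"z":0,"spin":0,"claw":0}]' 20
python3 m.py
```

```text
time: 7.83
tcp_pos: [537.3, 67.2, 218.3]
tool_rot: [[0.996, -0.087, -0.028], [-0.087, -0.996, -0.029], [-0.025, 0.031, -0.999]]
wrist_force: [-1.0, -2.3, -5.1]
grip_width: 12.3
tcp m 0.8 62.9 218.3 F m -0.8 -2.4 -5.1 7.8333
scene 85 20 212.4 ymax 88.7
scene 93 17 212.8 ymax 96.3
scene 101 16 214.2 ymax 104.8
scene 109 12 214.3 ymax 112.6
scene 117 19 216.8 ymax 119.9
scene 125 23 216.9 ymax 128.8
scene 133 37 216.6 ymax 136.6
scene cover front/back [-130.4   89.8] 944
wrist 85 562 211.0 ymax 88.9
wrist 93 598 212.3 ymax 96.9
wrist 101 648 213.4 ymax 104.9
wrist 109 691 214.6 ymax 112.9
wrist 117 739 215.6 ymax 120.9
wrist 125 834 217.0 ymax 128.9
wrist 133 613 217.0 ymax 134.4
wrist cover front/back [-4.5 88.8] 14829
```

```bash
python3 -m crank '[{"x":0,"y":-2,"z":-0.3,"spin":0,"claw":0},{"x":0,"y":-2,"z":-0.3,"spin":0,"claw":0},{"x":0,"y":-2,"z":-0.3,"spin":0,"claw":0},{"x":0,"y":-1.5,"z":-0.3,"spin":0,"claw":0},{"x":0,"y":-1.5,"z":-0.3,"spin":0,"claw":0},{"x":0,"y":-1.5,"z":-0.3,"spin":0,"claw":0},{"x":0,"y":-1.5,"z":-0.3,"spin":0,"claw":0},{"x":0,"y":-1.5,"z":-0.3,"spin":0,"claw":0}]' 20
python3 m.py
```

```text
time: 8.6
tcp_pos: [537.8, 74.2, 216.7]
tool_rot: [[0.996, -0.089, -0.031], [-0.09, -0.995, -0.045], [-0.027, 0.047, -0.999]]
wrist_force: [-0.3, -7.9, -6.9]
grip_width: 12.1
tcp m 0.8 70.0 216.7 F m 0.3 -7.9 -6.9 8.6
scene 92 16 211.0 ymax 95.4
scene 100 18 211.4 ymax 103.8
scene 108 16 212.2 ymax 111.9
scene 116 15 212.7 ymax 119.7
scene 124 17 213.0 ymax 127.6
scene 132 19 213.8 ymax 135.8
scene 140 16 215.4 ymax 139.3
scene cover front/back [-124.    90.6] 957
wrist 92 552 209.0 ymax 96.0
wrist 100 608 210.0 ymax 104.0
wrist 108 636 211.1 ymax 112.0
wrist 116 684 212.2 ymax 120.0
wrist 124 744 212.9 ymax 127.9
wrist 132 818 214.2 ymax 136.0
wrist 140 518 214.2 ymax 140.0
wrist cover front/back [ 1.7 88.4] 14886
```

```bash
sed -i 's/<140)\]/<147)]/' m.py
python3 -m crank '[{"x":0,"y":-1.5,"z":-1,"spin":0,"claw":0},{"x":0,"y":-1.5,"z":-1,"spin":0,"claw":0},{"x":0,"y":-1.5,"z":-1,"spin":0,"claw":0},{"x":0,"y":-1.5,"z":-0.8,"spin":0,"claw":0},{"x":0,"y":-1.5,"z":-0.8,"spin":0,"claw":0},{"x":0,"y":-1.5,"z":-0.8,"spin":0,"claw":0},{"x":0,"y":-1.5,"z":-0.8,"spin":0,"claw":0},{"x":0,"y":-1.5,"z":-0.8,"spin":0,"claw":0}]' 20
python3 m.py
```

```text
time: 9.37
tcp_pos: [538.1, 78.4, 215.2]
tool_rot: [[0.995, -0.09, -0.036], [-0.092, -0.994, -0.062], [-0.03, 0.065, -0.997]]
wrist_force: [-0.5, -8.7, -8.9]
grip_width: 12.2
tcp m 0.7 74.1 215.2 F m 0.2 -8.7 -8.9 9.3667
scene 96 16 208.5 ymax 100.1
scene 104 13 208.5 ymax 108.1
scene 112 19 209.8 ymax 115.9
scene 120 19 211.1 ymax 123.7
scene 128 16 211.4 ymax 132.0
scene 136 19 211.8 ymax 139.7
scene 144 5 213.4 ymax 143.3
scene cover front/back [-120.8   93.2] 982
wrist 96 550 207.0 ymax 100.1
wrist 104 605 207.9 ymax 108.1
wrist 112 637 208.8 ymax 116.1
wrist 120 677 209.8 ymax 124.1
wrist 128 736 210.6 ymax 132.1
wrist 136 822 211.6 ymax 140.1
wrist 144 627 211.5 ymax 144.7
wrist cover front/back [ 4.1 88.6] 15057
```

```bash
python3 -m crank '[{"x":0,"y":-1.5,"z":-2.5,"spin":0,"claw":0},{"x":0,"y":-1.5,"z":-2.5,"spin":0,"claw":0},{"x":0,"y":-1.5,"z":-2.5,"spin":0,"claw":0},{"x":0,"y":-1.5,"z":-2.5,"spin":0,"claw":0},{"x":0,"y":-1.8,"z":-2,"spin":0,"claw":0},{"x":0,"y":-1.8,"z":-2,"spin":0,"claw":0},{"x":0,"y":-1.8,"z":-2,"spin":0,"claw":0},{"x":0,"y":-1.8,"z":-2,"spin":0,"claw":0}]' 20
python3 m.py
```

```text
time: 10.13
tcp_pos: [538.1, 80.8, 219.4]
tool_rot: [[0.995, -0.092, -0.045], [-0.096, -0.992, -0.087], [-0.037, 0.091, -0.995]]
wrist_force: [0.7, -11.9, -11.4]
grip_width: 12.2
tcp m 0.5 76.5 219.4 F m 1.7 -11.8 -11.4 10.1333
scene 98 18 214.2 ymax 102.3
scene 106 16 213.4 ymax 110.5
scene 114 16 215.1 ymax 118.2
scene 122 18 215.3 ymax 126.0
scene 130 15 217.7 ymax 134.4
scene 138 15 218.4 ymax 142.2
scene 146 9 220.0 ymax 146.1
scene cover front/back [-116.5   89.7] 989
wrist 98 540 211.6 ymax 102.5
wrist 106 594 212.8 ymax 110.5
wrist 114 652 214.0 ymax 118.5
wrist 122 709 215.2 ymax 126.5
wrist 130 789 216.3 ymax 134.5
wrist 138 836 217.7 ymax 142.5
wrist 146 638 218.1 ymax 147.0
wrist cover front/back [ 1.1 88.2] 15884
```

```bash
sed -i 's/<147)\]/<156)]/' m.py
python3 -m crank '[{"x":0,"y":-1.8,"z":-1.5,"spin":0,"claw":0},{"x":0,"y":-1.8,"z":-1.5,"spin":0,"claw":0},{"x":0,"y":-1.8,"z":-1.5,"spin":0,"claw":0},{"x":0,"y":-1.8,"z":-1.5,"spin":0,"claw":0},{"x":0,"y":-1.8,"z":-1.5,"spin":0,"claw":0},{"x":0,"y":-1.8,"z":-1.5,"spin":0,"claw":0},{"x":0,"y":-1.8,"z":-1.5,"spin":0,"claw":0},{"x":0,"y":-1.8,"z":-1.5,"spin":0,"claw":0}]' 20
python3 m.py | grep -v scene
python3 - <<'E'
from cell import bot
import cv2
c=bot.capture('wrist');cv2.imwrite('pics/w2.png',c['image'][:,:,::-1])
E
```

```text
time: 10.9
tcp_pos: [538.0, 81.4, 217.0]
tool_rot: [[0.994, -0.093, -0.055], [-0.099, -0.988, -0.116], [-0.044, 0.121, -0.992]]
wrist_force: [-1.5, -11.3, -11.5]
grip_width: 11.9
tcp m 0.4 77.1 217.0 F m -0.6 -11.4 -11.5 10.9
wrist 99 543 208.6 ymax 103.1
wrist 107 597 209.5 ymax 111.1
wrist 115 638 210.6 ymax 119.1
wrist 123 703 211.5 ymax 127.1
wrist 131 779 212.4 ymax 135.1
wrist 139 840 213.6 ymax 143.1
wrist 147 863 222.3 ymax 151.1
wrist 155 734 222.8 ymax 155.9
wrist cover front/back [-0.9 88.4] 16088
```

View pics/w2.png

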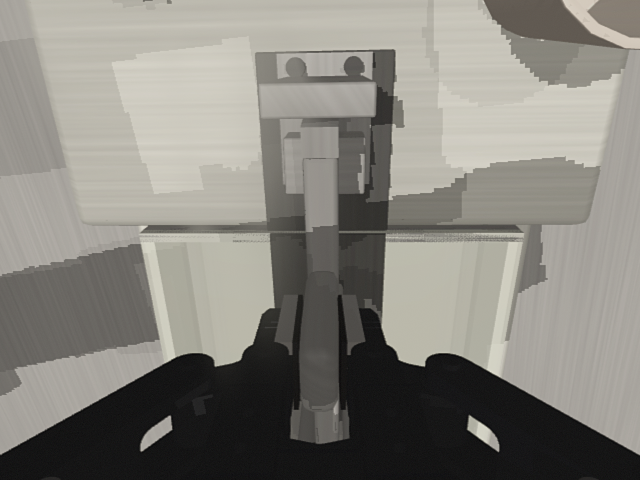

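The picture shows the bar end (col 320, row 122) against the back wall face (row 118), with the tooth behind the nose. The advance stalled at about 11 N, which is the felt wall contact, and the tilt is about 0.135. Next I'll lower along the arc while keeping a gentle forward bias.

```bash
python3 -m crank '[{"x":0,"y":-2.2,"z":0,"spin":0,"claw":0},{"x":0,"y":-2.2,"z":0,"spin":0,"claw":0},{"x":0,"y":-2.2,"z":0,"spin":0,"claw":0},{"x":0,"y":-2.2,"z":0,"spin":0,"claw":0},{"x":0,"y":-2.2,"z":0,"spin":0,"claw":0},{"x":0,"y":-2.2,"z":0,"spin":0,"claw":0},{"x":0,"y":-2.2,"z":0,"spin":0,"claw":0},{"x":0,"y":-2.2,"z":0,"spin":0,"claw":0}]' 20
python3 m.py | grep -v scene
```

```text
time: 11.72
tcp_pos: [538.2, 83.4, 211.5]
tool_rot: [[0.993, -0.097, -0.061], [-0.105, -0.983, -0.152], [-0.045, 0.157, -0.987]]
wrist_force: [-4.0, -10.5, -6.2]
grip_width: 12.5
tcp m 0.4 79.1 211.5 F m -3.1 -10.8 -6.2 11.7167
wrist 101 551 201.9 ymax 105.1
wrist 109 583 202.6 ymax 113.1
wrist 117 638 203.2 ymax 121.1
wrist 125 687 203.8 ymax 129.1
wrist 133 752 204.2 ymax 137.1
wrist 141 838 205.0 ymax 145.1
wrist 149 759 222.7 ymax 153.1
wrist 157 493 222.8 ymax 156.0
wrist cover front/back [ 0.3 88.3] 16097
```

```bash
python3 -m crank '[{"x":0,"y":-2.3,"z":0.5,"spin":0,"claw":0},{"x":0,"y":-2.3,"z":0.5,"spin":0,"claw":0},{"x":0,"y":-2.3,"z":0.5,"spin":0,"claw":0},{"x":0,"y":-2.3,"z":0.5,"spin":0,"claw":0},{"x":0,"y":-2.3,"z":0.5,"spin":0,"claw":0},{"x":0,"y":-2.3,"z":0.5,"spin":0,"claw":0},{"x":0,"y":-2.3,"z":0.5,"spin":0,"claw":0},{"x":0,"y":-2.3,"z":0.5,"spin":0,"claw":0}]' 20
python3 m.py | grep -v scene
```

```text
time: 12.48
tcp_pos: [538.3, 85.1, 206.7]
tool_rot: [[0.993, -0.1, -0.065], [-0.111, -0.975, -0.19], [-0.045, 0.196, -0.98]]
wrist_force: [-3.9, -10.3, -4.2]
grip_width: 11.9
tcp m 0.4 80.8 206.7 F m -3.1 -10.6 -4.2 12.4833
wrist 103 536 196.2 ymax 106.8
wrist 111 591 196.4 ymax 114.8
wrist 119 641 196.6 ymax 122.8
wrist 127 703 196.9 ymax 130.8
wrist 135 744 197.0 ymax 138.8
wrist 143 387 197.3 ymax 142.8
wrist 151 1028 222.8 ymax 154.8
wrist 159 210 222.8 ymax 156.0
wrist cover front/back [ 0.8 84.6] 16192
```

Tilt is down to about 0.03, so the nose is in the notch. I'll lower the last bit with less push.

```bash
python3 -m crank '[{"x":0,"y":-2,"z":0.7,"spin":0,"claw":0},{"x":0,"y":-2,"z":0.7,"spin":0,"claw":0},{"x":0,"y":-2,"z":0.7,"spin":0,"claw":0},{"x":0,"y":-1.8,"z":0.7,"spin":0,"claw":0},{"x":0,"y":-1.5,"z":0.7,"spin":0,"claw":0},{"x":0,"y":-1.2,"z":0.5,"spin":0,"claw":0},{"x":0,"y":-1,"z":0.5,"spin":0,"claw":0},{"x":0,"y":-0.8,"z":0.3,"spin":0,"claw":0}]' 20
python3 m.py | grep -v scene
```

```text
time: 13.25
tcp_pos: [538.4, 85.7, 203.8]
tool_rot: [[0.993, -0.101, -0.067], [-0.113, -0.97, -0.218], [-0.043, 0.223, -0.974]]
wrist_force: [-4.0, -7.5, -3.3]
grip_width: 12.0
tcp m 0.4 81.4 203.8 F m -3.4 -7.8 -3.3 13.25
wrist 103 572 192.9 ymax 107.4
wrist 111 582 192.8 ymax 115.4
wrist 119 656 192.8 ymax 123.4
wrist 127 697 192.9 ymax 131.4
wrist 135 746 192.8 ymax 139.4
wrist 143 67 193.0 ymax 140.2
wrist 151 1206 222.7 ymax 155.4
wrist 159 118 222.7 ymax 156.0
wrist cover front/back [ 0.4 87.9] 16310
```

The bar is level (top at z ≈ 192.8). Release and rise.

```bash
python3 -m crank '[{"x":0,"y":0,"z":0,"spin":0,"claw":50},{"x":0,"y":0,"z":0,"spin":0,"claw":50},{"x":0,"y":0,"z":0,"spin":0,"claw":50},{"x":0,"y":0,"z":0,"spin":0,"claw":50},{"x":0,"y":0,"z":0,"spin":0,"claw":50},{"x":0,"y":0,"z":0,"spin":0,"claw":50},{"x":0,"y":0,"z":0,"spin":0,"claw":50},{"x":0,"y":0,"z":0,"spin":0,"claw":50}]' 20
python3 m.py | grep -v scene
```

```text
time: 14.02
tcp_pos: [540.5, 90.0, 210.0]
tool_rot: [[0.993, -0.102, -0.06], [-0.112, -0.972, -0.208], [-0.037, 0.213, -0.976]]
wrist_force: [0.2, -0.3, -0.0]
grip_width: 42.6
tcp m 2.2 85.9 210.0 F m 0.2 -0.3 -0.0 14.0167
wrist 108 525 192.6 ymax 111.9
wrist 116 551 192.6 ymax 119.9
wrist 124 605 192.7 ymax 127.9
wrist 132 646 192.6 ymax 135.9
wrist 140 334 192.8 ymax 139.9
wrist 148 449 222.6 ymax 151.9
wrist 156 669 222.7 ymax 156.0
wrist cover front/back [ 0.6 88.4] 13019
```

```bash
python3 -m crank '[{"x":0,"y":2,"z":-10,"spin":0,"claw":50},{"x":0,"y":4,"z":-15,"spin":0,"claw":50},{"x":0,"y":5,"z":-18,"spin":0,"claw":50},{"x":0,"y":5,"z":-18,"spin":0,"claw":50},{"x":0,"y":5,"z":-18,"spin":0,"claw":50},{"x":0,"y":4,"z":-10,"spin":0,"claw":50},{"x":0,"y":0,"z":0,"spin":0,"claw":50},{"x":0,"y":0,"z":0,"spin":0,"claw":50}]' 20
cat > f.py <<'E'
from cell import bot
from h import *
a=np.deg2rad(4.8);ex=np.array([np.cos(a),-np.sin(a)]);ey=np.array([np.sin(a),np.cos(a)]);o=np.array([545.3,173])-169*ey
for n in('wrist','scene'):
    c=bot.capture(n);cv2.imwrite(f'pics/{n}_f.png',c['image'][:,:,::-1]);W=cloud(c);W=W[np.isfinite(W[...,0])]
    M=np.c_[(W[:,:2]-o)@ex,(W[:,:2]-o)@ey,W[:,2]]
    k=M[(abs(M[:,0]-1)<5)&(M[:,2]>186)&(M[:,2]<197)&(M[:,1]>-70)&(M[:,1]<149)]
    print(n,'bar',np.percentile(k[:,1],[1,99]).round(1),'slope,z',np.polyfit(k[:,1],k[:,2],1).round(4) if len(k)>5 else '')
    g=M[(abs(M[:,0]-1)<8)&(M[:,2]>215)&(M[:,2]<242)&(M[:,1]>40)&(M[:,1]<110)]
    if len(g):print(' grip y',np.percentile(g[:,1],[2,50,98]).round(1),'x',np.percentile(g[:,0],[2,98]).round(1))
s=bot.get_state();print(s['time'],s['tcp_pos'].round(1),s['wrist_force'].round(1))
E
python3 f.py
```

```text
time: 14.78
tcp_pos: [542.6, 83.8, 308.2]
tool_rot: [[0.993, -0.102, -0.063], [-0.113, -0.972, -0.208], [-0.04, 0.214, -0.976]]
wrist_force: [-0.1, 0.4, -0.3]
grip_width: 42.8
wrist bar [-32.  144.1] slope,z [-2.800000e-03  1.921619e+02]
 grip y [70.2 86.3 94. ] x [-3.4  8.1]
scene bar [-32.9 131.1] slope,z [-3.000000e-03  1.921264e+02]
 grip y [70.2 85.2 95.7] x [-4.5  7.4]
14.8833 [542.3  83.8 307.2] [ 0.6 -0.1  0.8]
```

View pics/wrist_f.png

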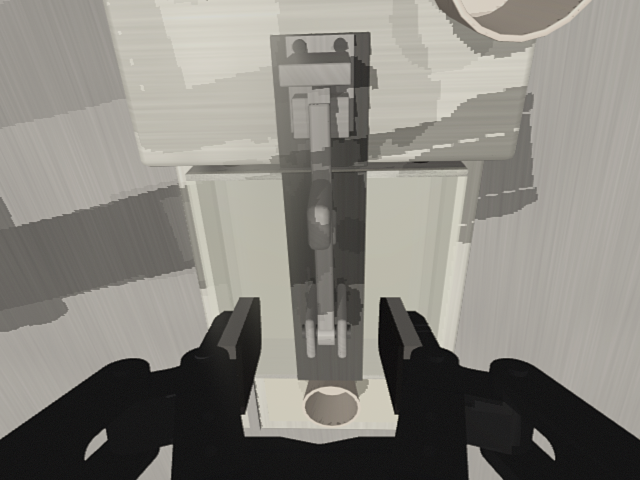

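View pics/scene_f.png

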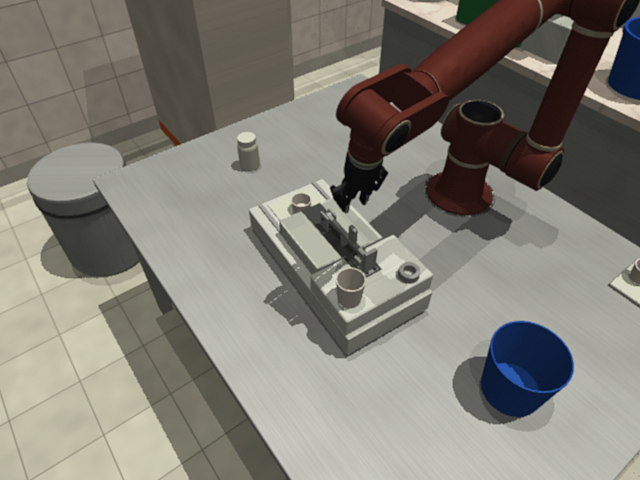

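The wrist view shows the bar end (320,95) in the notch between the tooth (325,118) and the wall (315,73), with the fingers clear. The scene view shows the cup (350,288), collar (409,271), pail and jar where they were. The bar is level, so I'm handing in.

```bash
python3 -c "
from cell import bot
print(bot.finish_job())"
```

```text
the job is handed in; nothing more can be done
None
```

The cover is shut and latched by my last checks, and I handed the job in at about 15 s. The hand-in gives no verdict.

**What I did:**
- Gripped the tab at 20 N and lifted the bar to about 0.17 rad with the cover about 0.10 m open.
- Pushed the cover in until the nose stalled against the back wall, with about 11–12 N on the wrist (buffers and friction included). The contact force on the keeper itself was not measured.
- Lowered the bar along its arc with a gentle forward push so it dropped into the notch, then opened the fingers and rose clear.

**Last checks:**
- **Bar:** it lies level at z ≈ 192 mm, with a slope of about -0.003. Its nose sits between the tooth and the wall.
- **Cover:** it reads about -0.013 m. This agrees with the keeper position of about +13 mm that I measured from the cameras before moving.
- **Robot:** it touches nothing, with wrist force around 0–1 N.
- **Bystanders:** the cup, collar, pail and jar look unmoved in the scene picture. I compared them by eye only.

Two things did not go quite as planned. My first three move commands were refused because rows need every key. The tool also tilted about 0.2 rad while pushing, which did no harm that I could see.

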